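Tuck the flashing strip under the lapped shingle on the test board and hold it down

ROBOT

A 6-joint arm with a two-finger parallel gripper is mounted at the origin on a cart in front of the work surface, level with it; the furniture and walls round the work are solid. World frame = base frame: x ahead of the robot, y to its left, z up, the work surface at z = 0. Lengths are in m, angles in degrees, forces in N, time in s.
With the tool pointing down it reaches from about 0.4 to 0.825 m from the base axis. Payload 7 kg.
Tool frame: the origin (TCP) lies at the very end of the fingers, on their centre line; the grasp point (between the pads) lies 19 mm behind it (ctrl.grip_point_offset is the distance from the TCP to the grasp point, in m); x points along the fingers, z is the direction in which the jaws open and shut, and the axes are right-handed (so a half turn about x gives the same grasp; the last joint's range is limited). The gripper opens to 88 mm and grips with 3 to 60 N. Pads are 19 mm wide; open, the fingers measure 130 mm over their backs; the gripper's body (78 mm by 193 mm) begins 47 mm behind the grasp point.
Start: joints at [82.34, 20.546, 0.682, 0, -70.136, -16.507], TCP at [0.276, 0.616, 0.199] pointing down, gripper open.
Joint ranges: [-176.03, 176.03], [-82.01, 121.73], [-58.28, 71.71], [-173.87, 95.51], [-174.79, -0.11], [-173.66, 173.66]. Speed limits (degrees/s): [136.94, 136.94, 172.46, 180, 180, 180].

INTERFACE

Orientations are given as [roll, pitch, yaw] about the fixed x, y, z axes, in that order (R = Rz(yaw) Ry(pitch) Rx(roll)).
In Python, from plant import get_obs, snapshot, calibration, close_job, ctrl gives the robot as it stands.
- The arm moves only by the tool move_arm, never from a script. Its argument "commands" is a list that holds one entry, the list of rows, each a list of 4 numbers: the shift along the tool's x, y, z in cm, then the turn about the tool's x in rad. In form: [[[dx, dy, dz, spin], ...]]. A call has 1 to 8 rows; each row shifts and turns the commanded pose from where the row before left it, along the tool's axes as they then stand; what a row does not reach is not made up. A row lasts 1/10 s, in which the tool goes at most 50 mm and 8.59 degrees, less where a joint would pass 70% of its speed; a pose out of reach is approached as far as the arm can. A call with a gripper value outside its range is refused whole. "jaw" is the finger opening in cm, from 0 to 8.76, set as the call begins (left out, the last holds). The fingers move at their own pace and stop on an object; the grip force is fixed at half the most. Time passes only in rows, so rows that do not move let the fingers close. It gives the time, the measured TCP pose, the force and the opening at its end, in the units of the state.
- get_obs(): the state, without advancing time (a new reading comes with each control period).
- snapshot(name): name is "scene" or "top" or "wrist"; returns (picture, depth): 480x640x3 uint8, red, green, blue; 480x640 float32, m along the optical axis (not along the pixel's ray), 0 where there is no reading.
- calibration(name): a dict with "mtx" (3x3 intrinsics, pixels), "T" (4x4, takes a point from camera to world coordinates); the wrist camera has in their place "tool_from_camera" (4x4, takes a point from camera to tool coordinates, whose origin is the TCP and whose axes are the tool frame's). Camera axes: x right, y up, looking along -z (the intrinsics and any distortion apply to the point x, -y, -z); pixel columns grow to the right and rows downward; lengths in m; the calibration is good to about 2 mm. A picture is of the moment at which its call begins: read the wrist's pose just before it. calibration takes no time and is no camera call.
- close_job(): hands the job in, once; it reports no verdict.
The state is a dict: "clock": time; "joint_pos": joint angles; "qvel": joint speeds; "tau": joint torques, N m; "tool_pos": TCP position; "orientation": TCP orientation; "force": force on the tool from outside, world axes, zero at the start; "moment": the same for the moment, N m; "opening": finger opening in m.
Only numpy, scipy, OpenCV 4.12 (cv2) and the standard library are available. Lean on these libraries where they do the work, as an engineer would, in place of code of your own. Each camera call takes 0.05 s, during which the arm holds its last target. There are 200 camera calls.

TASK

On the roof-joint test board, tuck the front edge of the loose aluminium flashing strip under the lip of the red-tabbed lapped shingle: slide it in along the board, square and about central, fully home against the stop batten, without prising the shingle up (it may rise only the little that the sliding strip itself needs). Finish while holding the strip there, pressed flat on the board with a firm push of about 10 to 15 N: do not let go or back off at the end. Leave the other things on the table where they are.

Things in the scene. Friction and masses are not known exactly. Their poses are not given: they have to be found in the camera images.
- strip: Loose aluminium flashing strip, 0.15 kg: flat plate 115 (its x) by 110 (its y) by 4 mm, front edge rounded, with an upright standing seam across it near the rear edge. Starts flat on the table, right of the board. Origin: centre of the plate's underside; x points to the front edge (far from the seam) that goes under the shingle, z up.
- strip_nose (a point): Middle of the strip's front edge, on the underside (strip x = +57.5 mm, y = 0, z = 0).
- strip_seam (a point): Grip point in the seam: strip x = -43 mm, y = 0, 30 mm above the underside. The seam is a wall 9 mm thick in x (11 mm at its rounded top bead), 110 mm long in y, 44 mm high over the underside. Gripped here across its thickness the strip is carried level.
- board: Fixed test board flat on the table, 250 (its x) by 180 (its y) mm, plywood, grey felt face 15 mm above the table. Origin on its underside; it runs from x = -135 (near edge) to +115 mm (far edge), y -90 to +90; x is the direction in which the strip slides in, z up. Shingle over x = 25 to 110 mm; a wooden bar, top 44 mm above the table, at x = 94 to 114 mm.
- shingle_lip (a point): Middle of the lower edge of the shingle's free lip, facing the robot: board x = 25, y = 0 mm, at rest 11 mm above the felt. Shingle dark with three brick-red tabs, 150 mm wide, 5 mm thick. From the lip its underside slopes down to a bearing line at board x = 50 mm, 3 mm above the felt, then rises to the hinge; the strip wedges it up 1 mm (0.02 rad).
- stop (a point): Middle of the front face of the stop batten hidden beneath the shingle, at the felt: board x = 75, y = 0 mm; 5.5 mm high, across the board. With the strip home against it, 50 mm lies under the lip and the seam stands at board x = -25.5 mm.
- shingle (a joint): Hinge of the shingle at its head (board x = 105 mm, 4 mm above the felt), rad: 0 at rest, positive as the lip rises (0.1 rad lifts the lip 8 mm). A weak spring and its weight press it down, about 1 N at the bearing line.
- amber_bottle: Bystander: amber bottle with blue cap, 66 mm wide, 137 mm high, at the back; origin under its centre.
- wash_bottle: Bystander: white wash bottle with a spout, 60x110x180 mm, at the back right; origin under its centre.
- beaker: Bystander: clear plastic beaker, 88 mm wide, 114 mm high, left of the board; origin under its centre.
- white_bottle: Bystander: white plastic bottle, 51 mm wide, 96 mm high, on the left; origin under its centre.
- tape: Bystander: roll of tan tape lying flat, 94 mm wide, 25 mm high, on the right; origin under its centre.

How it is judged (in metres and radians):
On the way:
1. the front edge of the strip has entered under the lip of the shingle, low over the board (x of strip_nose in the frame of board between 0.035 and 0.065 m and y of strip_nose in the frame of board between -0.03 and 0.03 m and z of strip_nose in the frame of board below 0.022 m), for 0.04 s.
At the end, for the whole second after the job is handed in: Front edge under the shingle within 6 mm of the stop, central to 20 mm, square to 0.08 rad, strip flat to 0.035 rad, front edge at most 3.5 mm off the felt, shingle below 0.09 rad, strip at rest, still held or pressed by the fingers and pressed down on the board with 7 to 45 N (x of strip_nose in the frame of board between 0.069 and 0.079 m and y of strip_nose in the frame of board between -0.02 and 0.02 m and z of strip_nose in the frame of board between 0.012 and 0.0185 m and angle between the x axis of strip and the x axis of board, either way round below 0.08 rad and angle between strip's own z axis and vertical below 0.035 rad and value of joint shingle below 0.09 rad and contact force between strip and board between 7 and 45 N and contact force between the fingers and strip above 2 N and linear speed of strip below 0.02 m/s); the arm keeps its last pose, push and grip.
It fails at once if the shingle is prised up by more than 0.2 rad (lip raised about 16 mm) (value of joint shingle above 0.2 rad).
It fails at once if a bystander (bottle, beaker or tape) is shifted by more than 3 cm (distance of any of amber_bottle, wash_bottle, beaker, white_bottle, tape from where it was at the start of the episode above 0.03 m).
It also fails if it takes over 38 s, if anything falls off the work surface, if the arm or the gripper's body presses on something with over 40 N, if the wrist force passes 120 N, or if a joint passes its speed limit or range.

## Working session

There is one attempt and no reset: what is moved stays moved. The work goes in short steps, Python scripts to look and compute and a tool call to move; the robot and the scene stay as the last step left them, time stands still between calls to the robot, and variables do not carry over. Pictures are saved under pics/ and viewed, about 8 in all and at most 12, crops included, and the job is handed in when it is done.

Besides the shell and the picture viewer there is one more tool, called after ">>>" as name(argument=value, ...) on one line, values as JSON. move_arm: Moves the arm, as the interface text tells. Its arguments: {"type":"object","properties":{"commands":{"type":"array"},"jaw":{"type":"number"}},"required":["commands"]}

```bash
mkdir -p pics; ls; python3 - <<'E'
from plant import *
import cv2,numpy as np
print(get_obs()); print(ctrl.grip_point_offset)
for n in("top","scene"):
    p,d=snapshot(n); c=calibration(n); print(n,c)
    cv2.imwrite(f"pics/{n}0.png",p[:,:,::-1]); np.savez(f"{n}0.npz",p=p,d=d,**{k:np.array(v) for k,v in c.items() if k in('mtx','T')})
print(calibration("wrist"))
E
```

```text
pics
{'clock': 0.0, 'joint_pos': array([ 8.23389083e+01,  2.05897364e+01,  6.33089131e-01, -2.14779516e-02,
       -7.01345392e+01, -1.65056434e+01]), 'qvel': array([ 0.08771545, -0.00818366, -0.06338275,  0.00837804, -0.08815511,
        0.04935528]), 'tau': array([ 1.62910026e-03, -5.82714415e+01,  2.93058836e+01,  6.99696198e+00,
        6.97512121e-03, -1.62443766e-04]), 'tool_pos': array([0.27615449, 0.61533625, 0.19833242]), 'orientation': array([   4.02217036,   89.90660427, -110.15187926]), 'force': array([ 0.54462114, -0.01955654, -0.03218404]), 'moment': array([0.01113764, 0.00437095, 0.03965549]), 'opening': 0.08736472619569528}
0.0188
top {'mtx': array([[624.14477691,   0.        , 318.4774409 ],
       [  0.        , 624.14477691, 225.96406113],
       [  0.        ,   0.        ,   1.        ]]), 'T': array([[-0.02763968,  0.99657412, -0.0779491 ,  0.50769659],
       [-0.99959828, -0.02706579,  0.00840942, -0.06262776],
       [ 0.00627085,  0.07815022,  0.99692187,  1.87191512],
       [ 0.        ,  0.        ,  0.        ,  1.        ]])}
scene {'mtx': array([[488.8
[... 217 characters left out ...]
0.59344228,  0.58125755, -0.55674584, -0.70539722],
       [-0.006501  ,  0.68823172,  0.72546181,  0.8435752 ],
       [ 0.        ,  0.        ,  0.        ,  1.        ]])}
{'mtx': array([[334.13397993,   0.        , 318.34434773],
       [  0.        , 334.13397993, 236.83748243],
       [  0.        ,   0.        ,   1.        ]]), 'tool_from_camera': array([[-2.00894464e-04,  2.70811595e-01, -9.62632349e-01,
        -1.86809087e-01],
       [ 1.54673038e-04,  9.62632366e-01,  2.70811567e-01,
         7.36354338e-02],
       [ 9.99999968e-01, -9.44887257e-05, -2.35274766e-04,
         4.34275471e-04],
       [ 0.00000000e+00,  0.00000000e+00,  0.00000000e+00,
         1.00000000e+00]])}
```

View pics/top0.png

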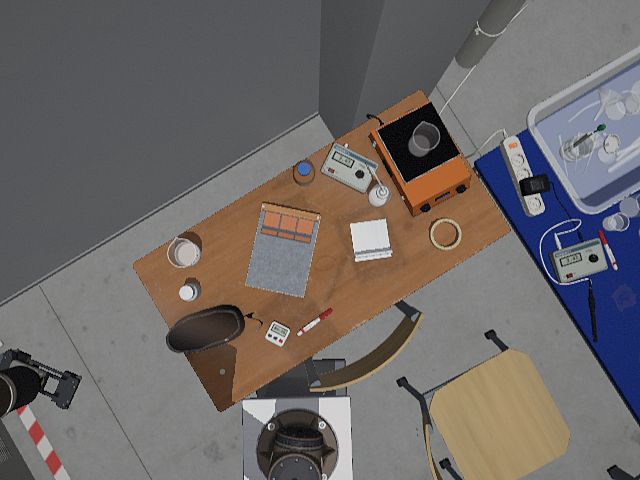

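View pics/scene0.png

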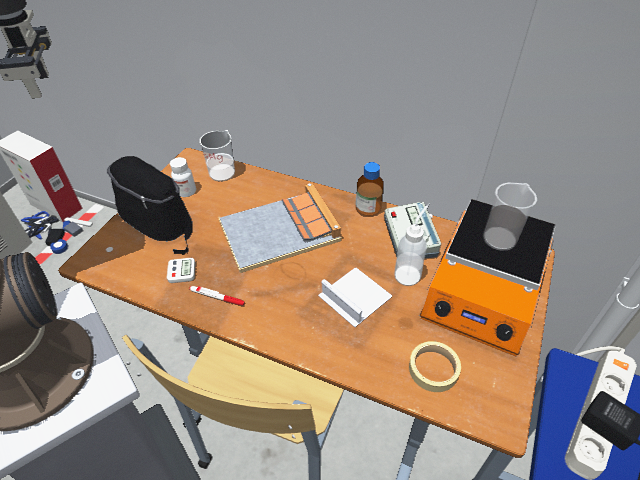

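The top view shows the board at about (285,250) with its shingle end at the top. The strip is at about (370,240) with its seam near the bottom edge (y≈258). The scene view agrees. Next I'll measure both.

```bash
cat > h.py <<'E'
import numpy as np,cv2
from scipy.spatial.transform import Rotation as R
def ray(uv,z,K,T):
    uv=np.atleast_2d(np.array(uv,float)); c=np.c_[(uv[:,0]-K[0,2])/K[0,0],-(uv[:,1]-K[1,2])/K[1,1],-np.ones(len(uv))]
    w=c@T[:3,:3].T; t=(z-T[2,3])/w[:,2]; return T[:3,3]+w*t[:,None]
def toolT(o):
    M=np.eye(4); M[:3,:3]=R.from_euler('xyz',o['orientation'],degrees=True).as_matrix(); M[:3,3]=o['tool_pos']; return M
def big(m):
    cs,_=cv2.findContours(m.astype(np.uint8),cv2.RETR_EXTERNAL,cv2.CHAIN_APPROX_NONE); return max(cs,key=cv2.contourArea)
E
python3 - <<'E'
from h import *
f=np.load('top0.npz');p=f['p'];K=f['mtx'];T=f['T'];h=cv2.cvtColor(p,cv2.COLOR_RGB2HSV)
roi=np.zeros((480,640),bool);roi[195:310,235:400]=1
R1=roi.copy();R1[:,:342]=0;R1[:215]=0
w=(h[...,1]<50)&(h[...,2]>130)&R1; c=big(w); print('strip',cv2.contourArea(c))
def show(c,z):
    q=ray(c[:,0,:],z,K,T)[:,:2].astype(np.float32); r=cv2.minAreaRect(q); print(r); print(cv2.boxPoints(r).round(4))
show(c,.004)
R2=roi.copy();R2[:,335:]=0
g=(h[...,1]<70)&(h[...,2]>70)&R2; c=big(g); print('felt',cv2.contourArea(c)); show(c,.015)
o=(h[...,1]>120)&(h[...,0]<16)&(h[...,2]>120)&R2; o[245:]=0; o[:210]=0;o[:,:262]=0;o[:,:]&=True
d=f['d'];
v=p.copy(); v[w]=[255,0,255]; v[g]=[0,255,0]
cv2.imwrite('pics/m1.png',cv2.resize(np.hstack([p[195:305,240:400],v[195:305,240:400]]),None,fx=2.5,fy=2.5,interpolation=0)[:,:,::-1])
E
```

```text
strip 1343.0
((0.6089135408401489, -0.2348366379737854), (0.11683783680200577, 0.1147489845752716), 6.705319881439209)
[[ 0.5442 -0.1847]
 [ 0.5576 -0.2986]
 [ 0.6736 -0.285 ]
 [ 0.6602 -0.171 ]]
felt 3754.0
((0.5752979516983032, 0.03248704969882965), (0.1779966652393341, 0.23200052976608276), 76.61615753173828)
[[ 0.4418 -0.0272]
 [ 0.6675 -0.0809]
 [ 0.7087  0.0922]
 [ 0.483   0.1459]]
```

View pics/m1.png

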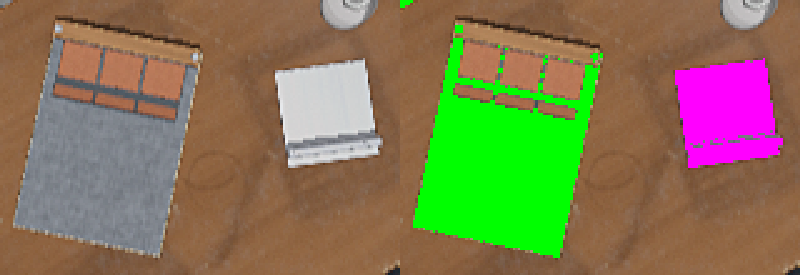

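```bash
cat >> h.py <<'E'
def plan(o,target,yaw):
    "spin (rad) to bring tool z to +-yaw deg; then shift in cm in tool axes after that spin (tool assumed vertical-down error kept)"
    M=toolT(o); z=M[:3,2]; cur=np.degrees(np.arctan2(z[1],z[0])); res=[]
    for k in(0,180):
        dy=(yaw+k-cur+180)%360-180; s=-np.radians(dy)
        Rn=M[:3,:3]@R.from_rotvec([s,0,0]).as_matrix()
        res.append((round(float(s),4),(Rn.T@(np.array(target)-M[:3,3])*100).round(2),'j6',round(float(o['joint_pos'][5]),1)))
    return cur,res,M[2,:3].round(4)
E
python3 - <<'E'
from h import *
from plant import get_obs
o=get_obs(); print(toolT(o).round(3)); print(*plan(o,[.567,-.24,.199],6.7),sep='\n')
f=np.load('top0.npz');K=f['mtx'];T=f['T'];d=f['d']
vv,uu=np.mgrid[100:400,140:460]; D=d[100:400,140:460]
P=np.stack([(uu-K[0,2])/K[0,0]*D,-(vv-K[1,2])/K[1,1]*D,-D],-1)@T[:3,:3].T+T[:3,3]
def mx(a,b,c,e):
    s=P[(P[...,0]>a)&(P[...,0]<b)&(P[...,1]>c)&(P[...,1]<e)]; s=s[s[:,2]<.8]; i=s[:,2].argmax(); print((a,b,c,e),s[i].round(3))
mx(.25,.5,.1,.45);mx(.5,.75,.2,.5);mx(.4,.7,-.1,.15);mx(.5,.7,-.33,-.17);mx(.65,.8,-.33,-.1)
s=P[(P[...,0]>.5)&(P[...,0]<.7)&(P[...,1]>-.33)&(P[...,1]<-.17)&(P[...,2]>.03)];print(s.mean(0),len(s))
E
```

```text
[[-0.     0.912 -0.409  0.276]
 [-0.001 -0.409 -0.912  0.615]
 [-1.     0.     0.002  0.198]
 [ 0.     0.     0.     1.   ]]
-114.17113824686692
[(-2.1096, array([ 5.000e-02, -8.835e+01,  1.891e+01]), 'j6', -16.5), (1.032, array([ 5.000e-02,  8.835e+01, -1.891e+01]), 'j6', -16.5)]
[-1.0e+00  1.0e-04  1.5e-03]
(0.25, 0.5, 0.1, 0.45) [0.359 0.304 0.171]
(0.5, 0.75, 0.2, 0.5) [0.621 0.306 0.121]
(0.4, 0.7, -0.1, 0.15) [0.401 0.137 0.144]
(0.5, 0.7, -0.33, -0.17) [ 0.559 -0.187  0.057]
(0.65, 0.8, -0.33, -0.1) [ 0.741 -0.25   0.186]
[ 0.5672646  -0.23756401  0.04316172] 141
```

>>> move_arm(commands=[[[-3,0,0,0.129],[-4,0,0,0.129],[-4,0,0,0.129],[0,0,0,0.129],[0,0,0,0.129],[0,0,0,0.129],[0,0,0,0.129],[0,0,0,0.129]]], jaw=8.7)

```text
clock: 0.9
tool_pos: [0.2762, 0.6156, 0.3087]
orientation: [62.6, 89.9, -111.0]
force: [-0.5, -0.1, 0.1]
opening: 0.0872
```

>>> move_arm(commands=[[[0,2,-0.43,0],[0,3,-0.64,0],[0,4,-0.86,0],[0,4,-0.86,0],[0,4,-0.86,0],[0,4,-0.86,0],[0,4,-0.86,0],[0,4,-0.86,0]]])

```text
clock: 1.7
tool_pos: [0.3721, 0.3333, 0.309]
orientation: [36.7, 90.0, -136.5]
force: [0.4, -0.8, -0.2]
opening: 0.0872
```

>>> move_arm(commands=[[[0,4,-0.86,0],[0,4,-0.86,0],[0,4,-0.86,0],[0,4,-0.86,0],[0,4,-0.86,0],[0,4,-0.86,0],[0,4,-0.86,0],[0,4,-0.86,0]]])

```text
clock: 2.5
tool_pos: [0.4777, 0.0236, 0.3092]
orientation: [-91.6, 90.0, 95.1]
force: [1.6, 0.4, 0.2]
opening: 0.0872
```

```bash
python3 - <<'E'
from h import *
from plant import get_obs
o=get_obs(); print(o['clock'],o['joint_pos'],toolT(o).round(3)); print(*plan(o,[.567,-.24,.2],6.7),sep='\n')
E
```

```text
2.5 [ 2.64574370e+01 -1.66206975e+00 -1.22963887e+01 -1.37792018e-02
 -7.93603841e+01 -1.97406634e+01] [[-0.     0.117 -0.993  0.478]
 [ 0.    -0.993 -0.117  0.024]
 [-1.    -0.    -0.     0.309]
 [ 0.     0.     0.     1.   ]]
-173.28576989729152
[(-3.1413, array([ 10.91, -27.23,   5.79]), 'j6', -19.7), (0.0002, array([10.91, 27.23, -5.79]), 'j6', -19.7)]
[-1.e+00 -3.e-04 -0.e+00]
```

```bash
cat > shot.py <<'E'
import sys
from h import *
from plant import *
o=get_obs(); p,d=snapshot('wrist'); c=calibration('wrist'); T=toolT(o)@np.array(c['tool_from_camera'])
np.savez(sys.argv[1]+'.npz',p=p,d=d,mtx=c['mtx'],T=T); cv2.imwrite(f'pics/{sys.argv[1]}.png',p[:,:,::-1])
E
python3 shot.py wb
```

>>> move_arm(commands=[[[0,4,-0.83,0],[0,4,-0.83,0],[0,4,-0.83,0],[0,4,-0.83,0],[2,4,-0.83,0],[3,4,-0.83,0],[3,3.2,-0.8,0],[2,0,0,0]]])

```text
clock: 3.35
tool_pos: [0.5661, -0.2405, 0.2058]
orientation: [-13.0, 89.8, 173.5]
force: [-0.8, -0.0, 0.6]
opening: 0.0869
```

>>> move_arm(commands=[[[0,0,0,0],[0,0,0,0]]])

```text
clock: 3.55
tool_pos: [0.5667, -0.2376, 0.2099]
orientation: [17.7, 90.0, -155.6]
force: [1.2, -0.0, 1.1]
opening: 0.087
```

```bash
python3 shot.py ws; python3 -c "
import cv2,numpy as np
a=cv2.imread('pics/wb.png');b=cv2.imread('pics/ws.png');cv2.imwrite('pics/wbs.png',cv2.resize(np.hstack([a,b]),(1200,450))[:, :])
cv2.imwrite('pics/wbs.png',np.vstack([cv2.resize(a,(400,300)),cv2.resize(b,(400,300))]))"
```

```text
(no output)
```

View pics/wbs.png

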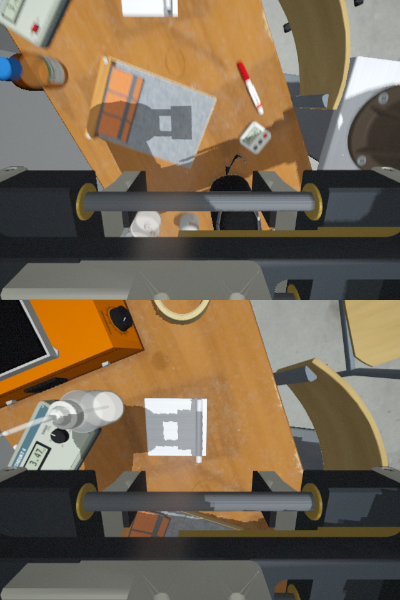

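The lower panel is over the strip: the plate spans about full-pixel (232–330, 158–250), with the seam at u≈318. The upper panel shows the whole board with the gripper's shadow on it. Next I'll fit edges in both.

```bash
python3 - <<'E'
from h import *
f=np.load('ws.npz');p=f['p'];K=f['mtx'];T=f['T'];h=cv2.cvtColor(p,cv2.COLOR_RGB2HSV)
m=(h[...,1]<60)&(h[...,2]>60); m[:150]=0;m[265:]=0;m[:,:215]=0;m[:,350:]=0
c=big(m); q=ray(c[:,0,:],.004,K,T)[:,:2]; cc=c[:,0,:]
print(cv2.boundingRect(c)); r=cv2.minAreaRect(q.astype(np.float32)); print('strip rect',r,cv2.boxPoints(r).round(4))
x0,y0,w,hh=cv2.boundingRect(c)
fr=q[(cc[:,0]<x0+6)&(cc[:,1]>y0+12)&(cc[:,1]<y0+hh-12)]
vx,vy,px,py=cv2.fitLine(fr.astype(np.float32),cv2.DIST_HUBER,0,.01,.01).ravel()
print('front line',np.degrees(np.arctan2(vy,vx)),px,py,len(fr))
for nm,sl in(('top',(cc[:,1]<y0+8)),('bot',(cc[:,1]>y0+hh-9))):
    s=q[sl&(cc[:,0]>x0+10)&(cc[:,0]<x0+70)]; l=cv2.fitLine(s.astype(np.float32),cv2.DIST_HUBER,0,.01,.01).ravel(); print(nm,np.degrees(np.arctan2(l[1],l[0])),l[2:],len(s))
# seam from wrist depth
def pts(f,z0,z1,b):
    D=f['d'];K=f['mtx'];T=f['T'];v,u=np.mgrid[0:480,0:640]
    P=np.stack([(u-K[0,2])/K[0,0]*D,-(v-K[1,2])/K[1,1]*D,-D],-1)@T[:3,:3].T+T[:3,3]
    k=(D>0)&(P[...,2]>z0)&(P[...,2]<z1); k&=(P[...,0]>b[0])&(P[...,0]<b[1])&(P[...,1]>b[2])&(P[...,1]<b[3]); return P[k]
s=pts(f,.036,.06,(.52,.62,-.33,-.15)); print('seam',len(s),s.mean(0),np.median(s[:,2])); print(cv2.minAreaRect(s[:,:2].astype(np.float32)))
t=pts(f,-.02,.02,(.6,.66,-.27,-.2));print('plate z',np.median(t[:,2]))
f=np.load('wb.npz');p=f['p'];K=f['mtx'];T=f['T']
t=pts(f,-.01,.035,(.5,.58,.0,.08));print('felt z',np.median(t[:,2]))
t=pts(f,-.02,.035,(.45,.6,-.17,-.1));print('table z',np.median(t[:,2]))
h=cv2.cvtColor(p,cv2.COLOR_RGB2HSV)
m=(h[...,1]<80)&(h[...,2]>25);m[:80]=0;m[275:]=0;m[:,:125]=0;m[:,355:]=0
c=big(m);q=ray(c[:,0,:],.015,K,T)[:,:2];r=cv2.minAreaRect(q.astype(np.float32));print('board',r,cv2.boxPoints(r).round(4))
v=p.copy();cv2.drawContours(v,[c],-1,(255,0,255),1);cv2.imwrite('pics/m2.png',cv2.resize(v[80:280,110:370],None,fx=2.5,fy=2.5)[:,:,::-1])
E
```

```text
(231, 157, 101, 104)
strip rect ((0.6096962094306946, -0.22839590907096863), (0.1155601441860199, 0.12494942545890808), 6.472938060760498) [[ 0.5452 -0.1728]
 [ 0.5593 -0.297 ]
 [ 0.6742 -0.284 ]
 [ 0.6601 -0.1598]]
front line -83.66069 0.66574 -0.21459892 78
top 6.717982 [ 0.62952363 -0.28872287] 59Traceback (most recent call last):
  File "<stdin>", line 11, in <module>
cv2.error: OpenCV(4.12.0) /io/opencv/modules/imgproc/src/linefit.cpp:50: error: (-215:Assertion failed) count > 0 in function 'fitLine2D_wods'
```

```bash
python3 - <<'E'
from h import *
f=np.load('ws.npz');p=f['p'];K=f['mtx'];T=f['T'];h=cv2.cvtColor(p,cv2.COLOR_RGB2HSV)
m=(h[...,1]<60)&(h[...,2]>60); m[:150]=0;m[265:]=0;m[:,:215]=0;m[:,350:]=0
c=big(m); q=ray(c[:,0,:],.004,K,T)[:,:2]; cc=c[:,0,:]
s=q[(cc[:,1]>235)&(cc[:,0]>245)&(cc[:,0]<300)]; l=cv2.fitLine(s.astype(np.float32),cv2.DIST_HUBER,0,.01,.01).ravel(); print('bot',np.degrees(np.arctan2(l[1],l[0])),l[2:],len(s))
def pts(f,z0,z1,b):
    D=f['d'];K=f['mtx'];T=f['T'];v,u=np.mgrid[0:480,0:640]
    P=np.stack([(u-K[0,2])/K[0,0]*D,-(v-K[1,2])/K[1,1]*D,-D],-1)@T[:3,:3].T+T[:3,3]
    k=(D>0)&(P[...,2]>z0)&(P[...,2]<z1); k&=(P[...,0]>b[0])&(P[...,0]<b[1])&(P[...,1]>b[2])&(P[...,1]<b[3]); return P[k]
s=pts(f,.036,.06,(.52,.62,-.33,-.15)); print('seam',len(s),s.mean(0),np.median(s[:,2])); print(cv2.minAreaRect(s[:,:2].astype(np.float32)))
t=pts(f,-.02,.02,(.6,.66,-.27,-.2));print('plate z',np.median(t[:,2]))
f=np.load('wb.npz');p=f['p'];K=f['mtx'];T=f['T']
t=pts(f,-.01,.035,(.5,.58,.0,.08));print('felt z',np.median(t[:,2]))
t=pts(f,-.02,.035,(.45,.6,-.17,-.1));print('table z',np.median(t[:,2]))
h=cv2.cvtColor(p,cv2.COLOR_RGB2HSV)
m=(h[...,1]<80)&(h[...,2]>25);m[:80]=0;m[275:]=0;m[:,:125]=0;m[:,355:]=0
c=big(m);q=ray(c[:,0,:],.015,K,T)[:,:2];r=cv2.minAreaRect(q.astype(np.float32));print('board',r,cv2.boxPoints(r).round(4))
v=p.copy();cv2.drawContours(v,[c],-1,(255,0,255),1);cv2.imwrite('pics/m2.png',cv2.resize(v[80:280,110:370],None,fx=2.5,fy=2.5)[:,:,::-1])
E
```

```text
bot 6.725638 [ 0.6218246 -0.1783638] 54
seam 994 [ 0.56747819 -0.24292292  0.04403935] 0.04430280904164921
((0.5670071244239807, -0.24070794880390167), (0.010079300962388515, 0.10931834578514099), 6.526274681091309)
plate z 0.005288569623622119
felt z 0.01618767229378265
table z 0.0013575477032732597
board ((0.5823891758918762, 0.025046586990356445), (0.18371333181858063, 0.2403123676776886), 76.6135482788086) [[ 0.4442 -0.0365]
 [ 0.678  -0.0921]
 [ 0.7205  0.0866]
 [ 0.4868  0.1422]]
```

View pics/m2.png

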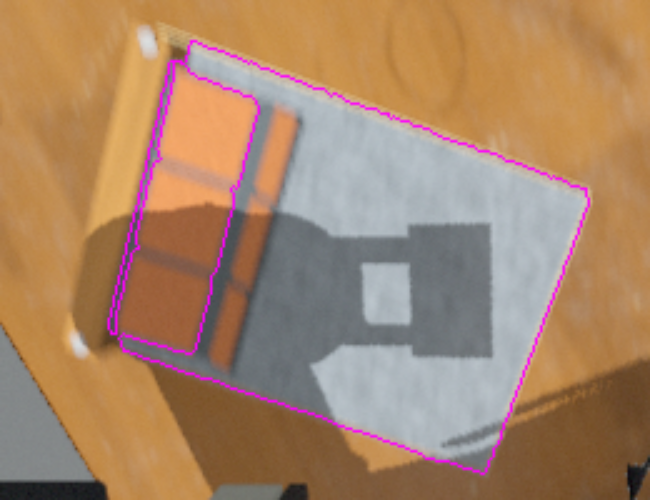

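```bash
python3 - <<'E'
from h import *
from plant import get_obs
o=get_obs(); print(o['clock'],o['tool_pos'],o['force']); print(*plan(o,[.567,-.2403,.012],6.6),sep='\n')
E
```

```text
3.6 [ 0.56728151 -0.23738925  0.21101   ] [ 0.36368394 -0.79896005  0.44163952]
-173.25352333347547
[(-3.139, array([19.9 , -0.27, -0.09]), 'j6', 11.2), (0.0026, array([19.9 ,  0.27,  0.09]), 'j6', 11.2)]
[-1.0e+00  8.0e-04 -1.2e-03]
```

>>> move_arm(commands=[[[2,0.1,0.05,0.0026],[3,0.1,0.04,0],[3.5,0.07,0,0],[3,0,0,0],[2.5,0,0,0],[2,0,0,0],[1,0,0,0],[0,0,0,0]]])

```text
clock: 4.4
tool_pos: [0.5664, -0.2398, 0.0399]
orientation: [20.7, 90.0, -152.7]
force: [-0.2, 0.3, 0.8]
opening: 0.0867
```

>>> move_arm(commands=[[[0,0,0,0],[0,0,0,0]]])

```text
clock: 4.6
tool_pos: [0.5674, -0.2404, 0.0414]
orientation: [162.0, 89.8, -11.4]
force: [0.1, -0.1, -0.1]
opening: 0.0874
```

```bash
python3 - <<'E'
from h import *
from plant import get_obs
o=get_obs(); print(o['clock'],o['tool_pos'],o['force']); print(*plan(o,[.567,-.2403,.012],6.6),sep='\n')
E
```

```text
4.6 [ 0.56740146 -0.24042666  0.04141698] [ 0.06112135 -0.05479227 -0.11002978]
-173.41352058201335
[(3.1414, array([ 2.94,  0.02, -0.05]), 'j6', 11.4), (-0.0002, array([ 2.94, -0.02,  0.05]), 'j6', 11.4)]
[-1.0e+00  9.0e-04 -2.6e-03]
```

>>> move_arm(commands=[[[0.7,0,0,0],[0.8,0,0,0],[0.8,0,0,0],[0.6,0,0,0],[0,0,0,0],[0,0,0,0]]])

```text
clock: 5.2
tool_pos: [0.566, -0.2404, 0.0103]
orientation: [-3.4, 90.0, -176.8]
force: [0.5, 0.5, 0.4]
opening: 0.0871
```

>>> move_arm(commands=[[[0,0,0,0],[0,0,0,0],[0,0,0,0],[0,0,0,0],[0,0,0,0],[0,0,0,0],[0,0,0,0],[0,0,0,0]]], jaw=0)

```text
clock: 6.0
tool_pos: [0.5662, -0.2404, 0.0107]
orientation: [-21.9, 90.0, 164.6]
force: [-0.2, 0.6, -0.2]
opening: 0.0286
```

>>> move_arm(commands=[[[0,0,0,0],[0,0,0,0],[0,0,0,0]]])

```text
clock: 6.3
tool_pos: [0.5663, -0.2404, 0.0107]
orientation: [166.3, 90.0, -7.1]
force: [-0.2, -0.0, -0.6]
opening: 0.0077
```

>>> move_arm(commands=[[[0,0,0,0],[0,0,0,0],[-0.5,0,0,0],[-1,0,0,0],[-2,0,0,0],[-2,0,0,0],[-1,0,0,0],[0,0,0,0]]])

```text
clock: 7.1
tool_pos: [0.5673, -0.2405, 0.0777]
orientation: [165.2, 89.8, -8.2]
force: [0.3, 0.4, -1.9]
opening: 0.0079
```

```bash
python3 - <<'E'
from h import *
from plant import get_obs
o=get_obs(); print(o['clock'],o['tool_pos'],o['force'],o['moment'],o['opening']); print(*plan(o,[.5008,.0502,.075],-13.4),sep='\n')
E
```

```text
7.1 [ 0.56728397 -0.24054837  0.07769448] [ 0.34117346  0.41380641 -1.92826396] [ 0.10477778  0.00688105 -0.01213132] 0.007879799026209992
-173.43744707609935
[(-2.7932, array([  0.23,  26.74, -13.21]), 'j6', 11.4), (0.3484, array([  0.23, -26.74,  13.21]), 'j6', 11.4)]
[-1.0e+00  9.0e-04 -3.3e-03]
```

>>> move_arm(commands=[[[0,-1.5,0.6,0],[0,-3,1,0.0],[0,-4,1.2,0],[0,-4,1.2,0.058],[0,-4,1.2,0.058],[0,-3,1,0.058],[0,-2,0.6,0.058],[0,-1,0,0.058]]])

```text
clock: 7.9
tool_pos: [0.4822, -0.0196, 0.0749]
orientation: [8.3, 89.9, 178.2]
force: [0.0, -0.0, -1.8]
opening: 0.0075
```

>>> move_arm(commands=[[[0,0,0,0.058],[0,0,0,0],[0,0,0,0],[0,0,0,0]]])

```text
clock: 8.3
tool_pos: [0.4838, -0.0215, 0.0753]
orientation: [26.9, 90.0, -166.4]
force: [-0.6, 0.3, -2.5]
opening: 0.0078
```

```bash
python3 - <<'E'
from h import *
from plant import get_obs
o=get_obs(); print(o['clock'],o['tool_pos'],o['force']); print(*plan(o,[.5008,.0502,.075],-13.4),sep='\n')
E
```

```text
8.3 [ 0.4838468  -0.02147655  0.07526903] [-0.6047128   0.27548607 -2.49309298]
166.66256089750377
[(-3.1405, array([ 0.02,  7.37, -0.01]), 'j6', -34.1), (0.0011, array([ 0.02, -7.37,  0.01]), 'j6', -34.1)]
[-1.e+00  4.e-04  7.e-04]
```

```bash
python3 shot.py wc
```

>>> move_arm(commands=[[[0,-1.4,0,0],[0,-2.5,0,0],[0,-2.3,0,0],[0,-1.2,0,0],[0,0,0,0],[0,0,0,0],[0,0,0,0]]])

```text
clock: 9.05
tool_pos: [0.5011, 0.0502, 0.0755]
orientation: [33.1, 90.0, -160.3]
force: [-0.9, -0.8, -1.7]
opening: 0.0077
```

```bash
python3 shot.py wd; python3 - <<'E'
from h import *
from plant import *
o=get_obs();print(o['tool_pos'])
p,d=snapshot('top');np.savez('top1.npz',p=p,d=d)
a=cv2.imread('pics/wc.png');b=cv2.imread('pics/wd.png')
t=cv2.resize(p[190:310,240:345,::-1],(420,480),interpolation=0)
t=cv2.resize(t,(525,600))
cv2.imwrite('pics/c.png',np.hstack([np.vstack([cv2.resize(a,(400,300)),cv2.resize(b,(400,300))]),cv2.resize(t,(400,600))]))
E
```

```text
[0.50114179 0.05015875 0.07560589]
```

View pics/c.png

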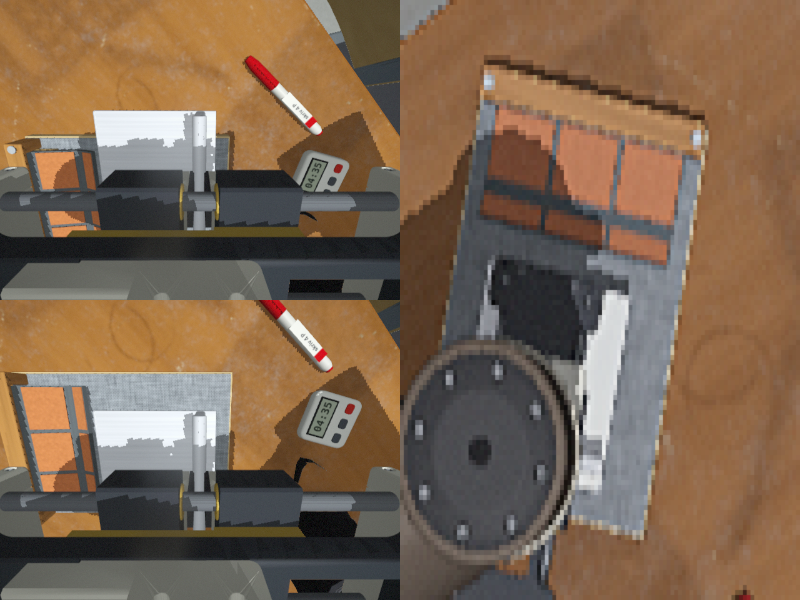

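The lower-left wrist view shows the strip in the jaws. The board's near edge is at full-pixel u≈371, its right edge at v≈117 and the lip at u≈150. I'll measure all of these in this settled view.

```bash
python3 - <<'E'
from h import *
f=np.load('wd.npz');p=f['p'];K=f['mtx'];T=f['T'];h=cv2.cvtColor(p,cv2.COLOR_RGB2HSV)
felt=((h[...,1]<60)&(h[...,2]>60))
def line(uv,z):
    q=ray(uv,z,K,T)[:,:2].astype(np.float32); l=cv2.fitLine(q,cv2.DIST_HUBER,0,.001,.001).ravel()
    r=np.abs((q-l[2:])@np.array([-l[1],l[0]])); return np.degrees(np.arctan2(l[1],l[0])),l[2:].round(4),round(float(np.median(r)),5),len(q)
# right board edge: first felt row, columns 170..350
e=[(u,np.argmax(felt[100:150,u])+99.5) for u in range(170,350,3) if felt[100:150,u].any()]; print('boardR',line(e,.015))
# near edge: last felt col rows 125..200
e=[(np.where(felt[v,340:400])[0].max()+340.5,v) for v in range(126,235,2) if felt[v,340:400].any()]; print('near',line(e,.015)); print(e[::8])
# lip: tabs end -> reddish last col
red=(h[...,1]>100)&(h[...,0]<15)
# strip (white bright)
w=(h[...,1]<25)&(h[...,2]>170); 
e=[(u,np.argmax(w[145:200,u])+144.5) for u in range(165,300,3) if w[145:200,u].any()]; print('stripR',line(e,.0685)); print(e[::10])
e=[(np.argmax(w[v,120:220])+119.5,v) for v in range(166,215,2) if w[v,120:220].any()]; print('stripF',line(e,.0685)); print(e[::6])
cv2.imwrite('pics/d.png',cv2.resize(p[100:270,20:400],(760,340))[:,:,::-1])
E
```

```text
boardR (np.float32(-13.398368), array([ 0.5051, -0.0439], dtype=float32), 0.0, 60)
near (np.float32(76.65241), array([0.4558, 0.0129], dtype=float32), 0.00018, 55)
[(np.float64(369.5), 126), (np.float64(368.5), 142), (np.float64(368.5), 158), (np.float64(367.5), 174), (np.float64(366.5), 190), (np.float64(366.5), 206), (np.float64(365.5), 222)]
stripR (np.float32(-13.394001), array([ 0.5318, -0.0319], dtype=float32), 0.0, 45)
[(165, np.float64(144.5)), (195, np.float64(144.5)), (225, np.float64(144.5)), (255, np.float64(144.5)), (285, np.float64(145.5))]
stripF (np.float32(77.02967), array([ 0.5868, -0.0162], dtype=float32), 0.00034, 25)
[(np.float64(144.5), 166), (np.float64(148.5), 178), (np.float64(147.5), 190), (np.float64(150.5), 202), (np.float64(153.5), 214)]
```

View pics/d.png

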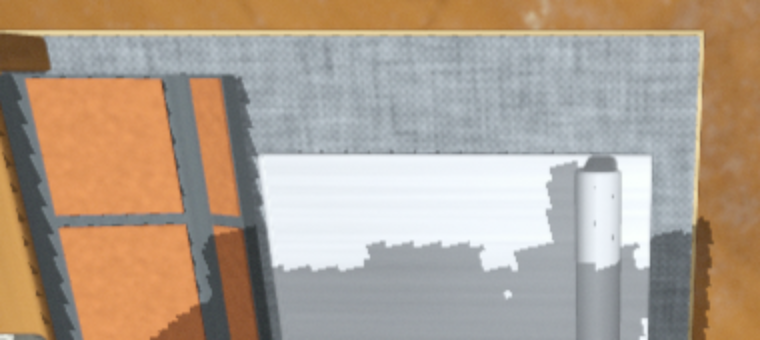

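```bash
python3 - <<'E'
from h import *
f=np.load('wd.npz');p=f['p'];K=f['mtx'];T=f['T']
e=np.array([np.cos(np.radians(-13.4)),np.sin(np.radians(-13.4))]);n=np.array([-e[1],e[0]])
print('tool height cam z',T[:3,3])
g=lambda u,v,z:ray([(u,v)],z,K,T)[0,:2]
tcp=np.array([.5011,.0502])
for nm,uv,z in(('boardR',(60,116),.015),('boardR',(350,116),.015),('near',(369.5,126),.015),('near',(366.5,200),.015),('stripR',(160,177),.0685),('stripR',(300,177),.0685),('stripF',(149.5,180),.0685),('stripF',(153,214),.0685),('stripRear',(345.5,185),.0685),('lip tip',(139,137),.031)):
    q=g(*uv,z)-tcp; print(nm,uv,'along',round(q@e,4),'lat',round(q@n,4))
# column profiles for check
print(p[108:122,200].tolist()); print(p[172:182,220].tolist())
E
```

```text
tool height cam z [ 0.48418571 -0.02161848  0.26234602]
boardR (60, 116) along 0.1809 lat -0.0916
boardR (350, 116) along -0.0216 lat -0.0916
near (369.5, 126) along -0.0355 lat -0.085
near (366.5, 200) along -0.0355 lat -0.0326
stripR (160, 177) along 0.0913 lat -0.0547
stripR (300, 177) along 0.0109 lat -0.0548
stripF (149.5, 180) along 0.0976 lat -0.053
stripF (153, 214) along 0.0982 lat -0.0331
stripRear (345.5, 185) along -0.0153 lat -0.0502
lip tip (139, 137) along 0.1195 lat -0.0773
[[187, 133, 72], [187, 131, 71], [187, 130, 63], [186, 131, 64], [187, 130, 63], [186, 131, 64], [172, 122, 67], [210, 187, 139], [234, 215, 165], [190, 173, 135], [165, 172, 177], [171, 182, 188], [164, 175, 180], [161, 172, 177]]
[[160, 168, 175], [159, 169, 174], [162, 169, 175], [158, 167, 173], [141, 149, 154], [205, 211, 217], [237, 241, 247], [240, 245, 251], [240, 245, 251], [238, 244, 249]]
```

>>> move_arm(commands=[[[1,0,0,0],[1.2,0,0,0],[1.2,0,0,0],[0.8,0,0,0],[0.4,0,0,0],[0.2,0,0,0],[0,0,0,0],[0,0,0,0]]])

```text
clock: 9.95
tool_pos: [0.5018, 0.0509, 0.028]
orientation: [-150.9, 90.0, 15.8]
force: [0.7, -0.5, -1.8]
opening: 0.008
```

```bash
python3 - <<'E'
from h import *
from plant import get_obs
o=get_obs(); print(o['clock'],o['tool_pos'],o['force'],o['moment'],o['opening']); print(*plan(o,[.5678,.0343,.0265],-13.4),sep='\n')
E
```

```text
9.95 [0.5017739  0.05088588 0.02796642] [ 0.72584826 -0.52158588 -1.80908584] [ 0.11205984 -0.05460197 -0.00554257] 0.00802923150374272
166.62423208466723
[(-3.1412, array([ 0.15, -0.08,  6.81]), 'j6', -41.5), (0.0004, array([ 0.15,  0.08, -6.81]), 'j6', -41.5)]
[-1.e+00 -3.e-04 -5.e-04]
```

>>> move_arm(commands=[[[0.05,0.03,-0.4,0],[0.05,0.03,-0.6,0],[0.05,0.02,-0.6,0],[0,0,-0.6,0],[0,0,-0.6,0],[0,0,-0.6,0],[0,0,-0.6,0],[0,0,0,0]]])

```text
clock: 10.75
tool_pos: [0.5411, 0.0406, 0.0261]
orientation: [-167.2, 90.0, -0.6]
force: [-0.1, -0.2, -2.6]
opening: 0.0077
```

>>> move_arm(commands=[[[0,0,-0.2,0],[0,0,-0.3,0],[0,0,-0.3,0],[0,0,-0.3,0],[0,0,-0.3,0],[0,0,0,0],[0,0,0,0]]])

```text
clock: 11.45
tool_pos: [0.5544, 0.0375, 0.0263]
orientation: [-161.9, 89.9, 4.7]
force: [-0.2, -0.4, -0.8]
opening: 0.0075
```

```bash
python3 - <<'E'
from h import *
from plant import get_obs
o=get_obs(); print(o['clock'],o['tool_pos'],o['force'],o['moment'],o['opening']); print(*plan(o,[.5678,.0343,.0265],-13.4),sep='\n')
E
```

```text
11.45 [0.55441645 0.03749099 0.02625122] [-0.18591771 -0.43856186 -0.80347631] [-0.13494971 -0.15131245 -0.05046201] 0.0074836592298021835
166.619875740812
[(-3.1412, array([-0.02, -0.  ,  1.38]), 'j6', -37.5), (0.0003, array([-0.02,  0.  , -1.38]), 'j6', -37.5)]
[-1.e+00 -3.e-04 -9.e-04]
```

>>> move_arm(commands=[[[0,0,-0.2,0],[0,0,-0.2,0],[0,0,-0.2,0],[0,0,-0.2,0],[0,0,-0.1,0],[0,0,-0.1,0],[0,0,0,0],[0,0,0,0]]])

```text
clock: 12.25
tool_pos: [0.5638, 0.0351, 0.0262]
orientation: [-166.4, 90.0, 0.2]
force: [-1.0, 0.4, -0.7]
opening: 0.0079
```

>>> move_arm(commands=[[[0,0,-0.1,0],[0,0,-0.1,0],[0,0,0,0],[0,0,0,0]]])

```text
clock: 12.65
tool_pos: [0.5656, 0.0347, 0.0262]
orientation: [-167.5, 90.0, -0.9]
force: [-1.8, 0.2, -1.2]
opening: 0.0078
```

>>> move_arm(commands=[[[0,0,-0.1,0],[0,0,-0.1,0],[0,0,0,0],[0,0,0,0]]])

```text
clock: 13.05
tool_pos: [0.5676, 0.0343, 0.0262]
orientation: [-158.9, 90.0, 7.7]
force: [-1.1, 0.4, -0.6]
opening: 0.0075
```

>>> move_arm(commands=[[[0,0,-0.1,0],[0,0,-0.1,0],[0,0,0,0]]])

```text
clock: 13.35
tool_pos: [0.5696, 0.0337, 0.0262]
orientation: [179.3, 90.0, -14.1]
force: [-1.9, -0.5, -1.5]
opening: 0.0075
```

>>> move_arm(commands=[[[0,0,-0.1,0],[0,0,-0.1,0],[0,0,0,0]]])

```text
clock: 13.65
tool_pos: [0.5712, 0.0333, 0.0261]
orientation: [16.9, 90.0, -176.5]
force: [-2.8, 1.8, -0.6]
opening: 0.0077
```

>>> move_arm(commands=[[[0,0,-0.1,0],[0,0,0,0],[0,0,0,0]]])

```text
clock: 13.95
tool_pos: [0.5712, 0.0332, 0.0259]
orientation: [12.2, 89.9, 178.8]
force: [-6.7, 4.4, 1.0]
opening: 0.0077
```

>>> move_arm(commands=[[[0,0,-0.1,0],[0,0,0,0],[0,0,0,0]]])

```text
clock: 14.25
tool_pos: [0.5711, 0.0331, 0.0257]
orientation: [11.9, 89.8, 178.5]
force: [-9.2, 5.8, 3.7]
opening: 0.0075
```

```bash
python3 shot.py we; python3 - <<'E'
from h import *
from plant import *
o=get_obs();print(o['clock'],o['tool_pos'],o['force'],o['moment'])
p,d=snapshot('scene');b=cv2.imread('pics/we.png')
cv2.imwrite('pics/e.png',np.vstack([cv2.resize(p[170:290,200:370,::-1],(425,300),interpolation=2),cv2.resize(b[60:260,0:400],(600,300))[:,:425] if 0 else cv2.resize(b[70:270,0:400],(425,300))]))
E
```

```text
14.3 [0.57101433 0.03309078 0.02563251] [-10.22449146   5.67707958   3.44001548] [ 2.11942127  3.49671236 -0.02051967]
```

View pics/e.png

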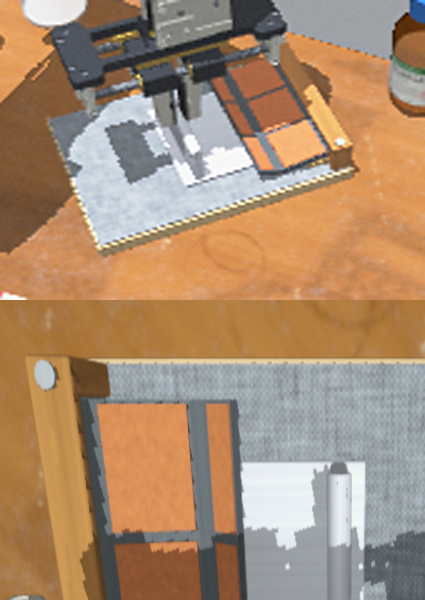

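>>> move_arm(commands=[[[0.05,0,0.1,0],[0.1,0,0,0],[0,0,0,0],[0,0,0,0]]])

```text
clock: 14.75
tool_pos: [0.5711, 0.0332, 0.0255]
orientation: [18.3, 89.9, -175.1]
force: [-10.9, 3.7, 11.9]
opening: 0.0076
```

```bash
python3 - <<'E'
from h import *
from plant import get_obs
f=np.load('we.npz');K=f['mtx'];T=f['T'];e=np.array([np.cos(np.radians(-13.4)),np.sin(np.radians(-13.4))]);n=np.array([-e[1],e[0]])
tcp=np.array([.5711,.0331]); s=400/425; r=200/300
for nm,u,v,z in(('lip',238,405-300,.031),('lip',243,460-300,.031),('rear',365,475-300,.019),('stripR',290,462-300,.019),('boardR',300,361-300,.015)):
    q=ray([(u*s,v*r+70)],z,K,T)[0,:2]-tcp; print(nm,(q@e).round(4),(q@n).round(4))
o=get_obs();print(o['clock'],o['tool_pos'],o['force'],o['moment'])
E
```

```text
lip 0.0496 -0.0751
lip 0.0485 -0.0562
rear -0.0142 -0.0493
stripR 0.0264 -0.0542
boardR 0.0203 -0.0908
14.75 [0.57111011 0.03315607 0.02553292] [-10.92013461   3.7120348   11.92944632] [1.43527152 3.93625904 0.03924839]
```

>>> move_arm(commands=[[[0,0,0.05,0],[0,0,0,0],[0,0,0,0],[0,0,0,0],[0,0,0,0],[0,0,0,0],[0,0,0,0],[0,0,0,0]]])

```text
clock: 15.55
tool_pos: [0.5711, 0.0332, 0.0256]
orientation: [23.2, 90.0, -170.2]
force: [-9.9, 1.6, 10.1]
opening: 0.0077
```

```bash
python3 - <<'E'
from h import *
from plant import get_obs
o=get_obs();print(o['clock'],o['tool_pos'],o['force'],o['moment'],o['opening'],toolT(o)[2,:3].round(4),plan(o,[.5711,.0332,.0255],-13.4)[0])
E
```

```text
15.55 [0.57112345 0.03320236 0.02555237] [-9.92367788  1.59602111 10.1279489 ] [1.01124939 3.23183178 0.05026821] 0.007703930520787909 [-1.e+00  3.e-04  7.e-04] 166.62722651203816
```

>>> move_arm(commands=[[[0.04,0,0,0],[0,0,0,0],[0,0,0,0],[0,0,0,0]]])

```text
clock: 15.95
tool_pos: [0.5711, 0.0332, 0.0255]
orientation: [28.6, 90.0, -164.7]
force: [-10.1, 3.1, 14.4]
opening: 0.0078
```

>>> move_arm(commands=[[[0,0,0,0],[0,0,0,0],[0,0,0,0],[0,0,0,0],[0,0,0,0]]])

```text
clock: 16.45
tool_pos: [0.5711, 0.0331, 0.0255]
orientation: [31.3, 90.0, -162.1]
force: [-10.1, 2.1, 13.2]
opening: 0.0074
```

Steady at about 13 N down and about 10 N against the stop, so I'm handing in.

```bash
python3 -c "
from plant import *
print(close_job()); print(get_obs()['force'],get_obs()['tool_pos'])"
```

```text
the job is handed in; nothing more can be done
None
the job is handed in; nothing more can be done
```

I gripped the strip by its seam, carried it level to the board and slid it under the shingle lip until it hit the stop batten. I handed it in at 16.45 s, still gripped and pressed down; no verdict was reported.

**Last readings:**
- **Force:** about 13 N down and about 10 N forward against the stop, steady over the last half second.
- **Squareness:** the gripper's heading matched the board's to about 0.03° and the tool was vertical.

**Position:** in the last wrist picture the seam is 49 to 50 mm behind the lip, against 50.5 mm when home. The strip is central to about 1 mm.

**Disagreements:** the stop came about 3.5 mm further on than the top camera's board position predicted. I relied on the contact and on the distance from the lip instead. An earlier wrist picture, taken while the arm was moving, disagreed by 6 mm sideways and I did not use it.

**Not measured:** I saw the shingle lying flat in the last pictures but did not measure its angle. I did not re-measure the bystanders, but the arm stayed clear of them throughout.

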